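Lock the filter housing lid with its quarter-turn fastener

TASK

One of the two filter housings on the engine bench has its blue lid standing ajar, its yellow fastener still unlocked (slot front to back instead of across). Set a fingertip in that slot, press the lid down shut and, keeping it down, turn the fastener a full quarter turn clockwise to its stop so that the lid stays locked; then move clear. Leave the other, already locked housing as it is, and do not lift or shift any of the loose parts on the bench.

Things in the scene. Friction and masses are not known exactly. Their poses are not given: they have to be found in the camera images.
- case_loose: Filter housing, fixed: aluminium box 220 (x) by 200 (y) by 100 high, blue lid. Origin: centre of its underside; x points from the front (fastener side) to the back (hinge side), z up. The one whose lid stands ajar. There are two alike; which stands left or right varies. The fastener's axis is 50 mm in front of the housing's centre.
- lid_loose (a joint): Hinge of the ajar lid, rad: 0 = shut, 0.08 = rests ajar, fastener 13 mm higher. Hinge line: top back edge of the housing, 110 mm behind its centre. A spring holds the lid ajar; about 4 N down on the fastener shuts it to a firm stop; it springs up again unless locked.
- cam_loose (a joint): Fastener of the ajar lid, rad: 0 = unlocked, slot front-to-back; grows clockwise seen from above to a hard stop at 1.571 = locked, slot left-to-right. Needs about 0.1 Nm. A tongue below the lid goes under a bar of the housing from about 0.8 rad on; turned while the lid is up, it hits the bar and cannot lock.
- cam_loose_slot (a point): Centre of the slot's floor, on the fastener's turning axis; x along the slot, z up. Yellow disc, diameter 90, cut right across by a straight black-floored slot 28 wide, 15 deep, 90 long. It sits in a fixed dark collar, diameter 106 outside, 94 inside, rim level with the disc's top, 21 above the lid. Lid shut: slot floor 115 above the table.
- lid_loose_front (a point): Middle of the ajar lid's front edge, on its top face: 109 above the table when shut, about 18 mm higher when ajar. The lid is 228 by 208, 8 thick. Dots on the lid: red behind the collar (slot points there: unlocked), green left and right (locked).
- case_tight: Filter housing, fixed: aluminium box 220 (x) by 200 (y) by 100 high, blue lid. Origin: centre of its underside; x points from the front (fastener side) to the back (hinge side), z up. The one whose lid is already locked, to be left alone.
- lid_tight (a joint): Hinge of the locked lid, rad (0 to 0.01 = shut).
- cam_tight (a joint): Fastener of the locked lid, rad (1.571 = locked). Same build as the other.
- lube_bottle: Bystander: white bottle with black cap, diameter 64, 190 tall, in mm; origin at the centre of its underside.
- oil_filter: Bystander: orange canister, diameter 76, 94 tall, in mm; origin at the centre of its underside.
- piston: Bystander: aluminium piston, diameter 84, 50 tall, in mm; origin at the centre of its underside.
- wrench: Bystander: open wrench lying flat, in mm; origin at the centre of its underside.
- valve_spring: Bystander: dark coil spring standing up, diameter 31, 45 tall, in mm; origin at the centre of its underside.
- socket: Bystander: steel socket standing up, diameter 24, 60 tall, in mm; origin at the centre of its underside.
- tappet: Bystander: steel cylinder standing up, diameter 28, 30 tall, in mm; origin at the centre of its underside.

How it is judged (in metres and radians):
At the end, for the whole second after the job is handed in: The fastener of the ajar lid is turned to within 0.15 rad (9 degrees) of its stop and at rest, its lid stays shut within 0.016 rad (2.6 mm at the fastener), and the other housing's lid is still shut and locked (value of joint each of cam_loose, cam_tight above 1.42 rad and value of joint each of lid_loose, lid_tight below 0.016 rad and velocity of joint cam_loose between -0.05 and 0.05 rad/s); the robot touches nothing.
It fails at once if the fastener that was already locked is turned back (value of joint cam_tight below 1.35 rad).
It fails at once if a bystander is lifted or moved by more than 25 mm (distance of any of lube_bottle, oil_filter, piston, wrench, valve_spring, socket, tappet from where it was at the start of the episode above 0.025 m).
It also fails if it takes over 42 s, if anything falls off the work surface, if the arm or the gripper's body presses on something with over 40 N, if the wrist force passes 120 N, or if a joint passes its speed limit or range.

ROBOT

A 7-joint arm with a two-finger parallel gripper is mounted at the origin on the work surface. World frame = base frame: x ahead of the robot, y to its left, z up, the work surface at z = 0. Lengths are in m, angles in degrees, forces in N, time in s.
With the tool pointing down it reaches from about 0.425 to 0.875 m from the base axis. Payload 4.7 kg.
Tool frame: the origin (TCP) lies on the centre line of the jaws, within the pads' length; the fingertips stand env.nose_length ahead of it and the grasp point (between the pads) lies 8 mm behind it (env.nose_length is the distance from the TCP to the fingertips, in m); y points along the fingers, z is the direction in which the jaws open and shut, and the axes are right-handed (so a half turn about y gives the same grasp; the last joint's range is limited). The gripper opens to 87 mm and grips with 3 to 60 N. Pads are 19 mm wide; open, the fingers measure 117 mm over their backs; the gripper's body (75 mm by 190 mm) begins 51 mm behind the grasp point.
Start: joints at [-72.817, 18.392, -4.016, 83.108, 1.295, 78.541, -3.26], TCP at [0.183, 0.624, 0.234] pointing down, gripper open.
Joint ranges: [-163.93, 163.93], [-17.29, 119.83], [-79.2, 71.16], [3.27, 140.29], [-89.18, 269.18], [5.43, 117.66], [-154.24, 154.24]. Speed limits (degrees/s): [147.25, 147.25, 180, 180, 180, 180, 180].

INTERFACE

Orientations are given as [roll, pitch, yaw] about the fixed x, y, z axes, in that order (R = Rz(yaw) Ry(pitch) Rx(roll)).
In Python, from cell import env, read_camera, camera_info, job, models gives the robot as it stands.
- The arm moves only by the tool move_arm, never from a script. Its argument "moves" is a list of rows, each a list of 6 numbers: the shift along the tool's x, y, z in mm, then the turn, a rotation vector about the tool's x, y, z in degrees. In form: [[x, y, z, ax, ay, az], ...]. A call has 1 to 20 rows; each row is the pose to reach, as a shift and turn from the pose commanded when the call began, along the tool's axes at that moment; what a row does not reach only later rows make up. A row lasts 1/12 s, in which the tool goes at most 41.7 mm and 7.16 degrees, less where a joint would pass 70% of its speed; a pose out of reach is approached as far as the arm can. A call with a gripper value outside its range is refused whole. "claw" is the finger opening in mm, from 0 to 87, set as the call begins (left out, the last holds). The fingers move at their own pace and stop on an object; "newtons" is the grip in N (left out, the last holds). Time passes only in rows, so rows that repeat a pose let the fingers close. It gives the time, the measured TCP pose, the force and the opening at its end, in the units of the state.
- env.get_obs(): the state, without advancing time (a new reading comes with each control period).
- read_camera(name): name is "scene" or "top" or "wrist"; returns (picture, depth): 480x640x3 uint8, red, green, blue; 480x640 float32, m along the optical axis (not along the pixel's ray), 0 where there is no reading.
- camera_info(name): a dict with "fx", "fy", "cx", "cy" (pixels), "distortion" ([k1, k2, p1, p2, k3] as OpenCV has them; the pictures are not rectified), "R" (3x3) and "t" (3): a world point X has camera coordinates R X + t. Camera axes: x right, y down, z forward; pixel columns grow to the right and rows downward; lengths in m; the calibration is good to about 2 mm. A picture is of the moment at which its call begins: read the wrist's pose just before it. camera_info takes no time and is no camera call; for the wrist camera it gives the pose at the moment of the call.
- job.sign_off(): hands the job in, once; it reports no verdict.
Trained networks look in the newest picture that a camera, given by its name, has taken for a name from the list of things; names that differ only in an ending like _2 or _b are one class to them, and where a whole thing is asked for, a point or a joint stands for the part that bears it (a point fixed in the world has none). Each returns a list of dicts, best first, with "score" (0 to 1); they miss things now and then, are a little off and sometimes report something else, mostly with a low value. They report only what shows in the picture. A call takes as long as a camera call.
- models.spot_in(target, camera): "point" ([x, y, z] in m, in world coordinates, good to about 4 mm: the middle of the surface that is visible of it).
- models.cut_out(target, camera): "mask" (480x640 bool, what is visible of it).
The state is a dict: "time_s": time; "qpos": joint angles; "joint_velocities": joint speeds; "effort": joint torques, N m; "tool_pos": TCP position; "tool_rot": TCP orientation; "force": force on the tool from outside, world axes, zero at the start; "wrist_torque": the same for the moment, N m; "grip_width": finger opening in m.
Only numpy, scipy, OpenCV 4.12 (cv2) and the standard library are available. Lean on these libraries where they do the work, as an engineer would, in place of code of your own. Each camera call takes 0.05 s, during which the arm holds its last target.

## Working session

There is one attempt and no reset: what is moved stays moved. The work goes in short steps, Python scripts to look and compute and a tool call to move; the robot and the scene stay as the last step left them, time stands still between calls to the robot, and variables do not carry over. Pictures are saved under pics/ and viewed, and the job is handed in when it is done.

Besides the shell and the picture viewer there is one more tool, called after "Emit:" in YAML: its name, and indented under it one key for each argument. move_arm: Moves the arm, as the interface text tells. Its arguments: {"type":"object","properties":{"moves":{"type":"array","items":{"type":"array","items":{"type":"number"}}},"claw":{"type":"number"},"newtons":{"type":"number"}},"required":["moves"]}

```bash
mkdir -p pics; ls
cat > h.py <<'E'
import numpy as np, cv2
from cell import env, read_camera, camera_info, job, models
def save(n,img): cv2.imwrite(f'pics/{n}.png',cv2.cvtColor(img,cv2.COLOR_RGB2BGR))
def unproj(ci,uv,d):
    K=np.array([[ci['fx'],0,ci['cx']],[0,ci['fy'],ci['cy']],[0,0,1]])
    p=cv2.undistortPoints(np.array(uv,float).reshape(-1,1,2),K,np.array(ci['distortion'],float)).reshape(-1,2)
    d=np.atleast_1d(d); X=np.c_[p*d[:,None],d]
    return (X-np.array(ci['t']))@np.array(ci['R'])
E
python3 - <<'E'
from h import *
print(env.nose_length, env.get_obs())
for c in ('scene','top'):
    p,d=read_camera(c); save(c+'0',p)
    for n in ('cam_loose_slot','lid_loose_front','cam_loose','cam_tight'):
        print(c,n,[(np.round(q['point'],4).tolist(),round(q['score'],2)) for q in models.spot_in(n,c)])
E
```

```text
pics
0.011 {'time_s': 0.0, 'qpos': array([-72.81652768,  18.44164481,  -4.01694077,  83.17456145,
         1.29697274,  78.54024703,  -3.26073714]), 'joint_velocities': array([ 0.1894301 , -0.06906544, -0.0054909 , -0.00304733,  0.04439442,
       -0.08163287, -0.02897539]), 'effort': array([-4.86637146e-05, -4.91283703e+01, -4.03833389e-01, -3.12528992e+01,
       -6.38776808e-02,  4.36285778e-02,  1.72926207e-04]), 'tool_pos': array([0.18315221, 0.62311256, 0.23243538]), 'tool_rot': array([-9.01110946e+01, -7.16340850e-03, -1.63727291e+01]), 'force': array([ 0.383608  ,  0.18919591, -0.95923771]), 'wrist_torque': array([-0.03013718, -0.00359538,  0.00399818]), 'grip_width': 0.08702599755902055}
scene cam_loose_slot [([0.5373, -0.1736, 0.1419], 0.92), ([0.4048, -0.4823, 0.0082], 0.29)]
scene lid_loose_front [([0.5874, -0.1628, 0.1155], 0.81)]
scene cam_loose [([0.534, -0.1725, 0.1438], 0.67)]
scene cam_tight [([0.6211, 0.2054, 0.1291], 0.79), ([0.4207, 0.1856, 0.0277], 0.55)]
top cam_loose_slot [([0.5386, -0.163, 0.1417], 0.8), ([0.4216, 0.4699, 0.0901], 0.28)]
top lid_loose_front []
top cam_loose [([0.5321, -0.1684, 0.1381], 0.63), ([0.4005, -0.4856, 0.0076], 0.63)]
top cam_tight [([0.633, 0.2048, 0.135], 0.56)]
```

View pics/top0.png

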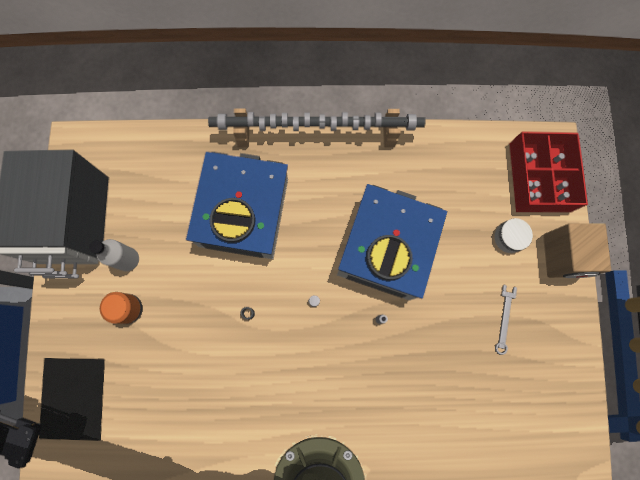

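View pics/scene0.png

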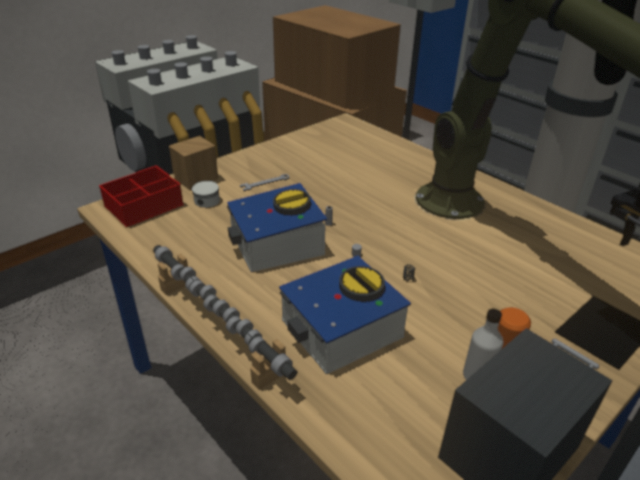

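The loose housing is the right one in the top view: its slot at about (389,257) points front to back. The locked one is at (233,220). Next I measure the slot axis and direction from the depth data.

```bash
cat > meas.py <<'E'
from h import *
import sys
def meas(cam,tag,zr=(0.12,0.16),c0=(0.536,-0.168),rad=0.075):
    ci=camera_info(cam); p,d=read_camera(cam); save(tag,p)
    v,u=np.mgrid[0:480,0:640]
    X=unproj(ci,np.c_[u.ravel(),v.ravel()],d.ravel()).reshape(480,640,3)
    hsv=cv2.cvtColor(p,cv2.COLOR_RGB2HSV)
    near=(np.hypot(X[...,0]-c0[0],X[...,1]-c0[1])<rad)&(d>0)
    yel=near&(hsv[...,0]>18)&(hsv[...,0]<35)&(hsv[...,1]>110)&(hsv[...,2]>60)
    P=X[yel]; print(cam,'yellow n',len(P),'mean',P.mean(0).round(4),'z med',np.median(P[:,2]).round(4))
    (cx,cy),r=cv2.minEnclosingCircle(P[:,:2].astype(np.float32)); print('circle',round(cx,4),round(cy,4),round(r,4))
    # slot floor: dark px inside r<0.035
    dr=np.hypot(X[...,0]-cx,X[...,1]-cy)
    sl=(dr<0.038)&~yel&(d>0)&(hsv[...,2]<70)
    S=X[sl]; m=S[:,:2].mean(0); w,V=np.linalg.eigh(np.cov((S[:,:2]-m).T)); a=V[:,1]*np.sign(V[0,1])
    print('slot n',len(S),'mean',m.round(4),'z',np.median(S[:,2]).round(4),'dir deg',np.degrees(np.arctan2(a[1],a[0])).round(2),'sd',np.sqrt(w).round(4))
    # blue lid
    near=(np.hypot(X[...,0]-c0[0],X[...,1]-c0[1])<0.24)
    bl=near&(hsv[...,0]>100)&(hsv[...,0]<125)&(hsv[...,1]>120)&(X[...,2]>0.09)&(X[...,2]<0.15)&(X[...,1]<0.02)
    B=X[bl]
    if len(B)>200:
        A=np.c_[B[:,:2],np.ones(len(B))]; k=np.linalg.lstsq(A,B[:,2],rcond=None)[0]; print('lid plane grad',k.round(4),'n',len(B))
        rr=cv2.minAreaRect((B[:,:2]*1000).astype(np.float32)); print('rect',rr)
if __name__=='__main__': meas(sys.argv[1],sys.argv[2])
E
python3 meas.py top top1; python3 meas.py scene scene1
python3 - <<'E'
from h import *
for n in ('lube_bottle','oil_filter','piston','wrench','valve_spring','socket','tappet'):
    read_camera('top') if n=='lube_bottle' else 0
    print(n,[(np.round(q['point'],3).tolist(),round(q['score'],2)) for q in models.spot_in(n,'top')][:2])
print(env.get_obs()['time_s'])
E
```

```text
top yellow n 744 mean [ 0.5368 -0.1634  0.1404] z med 0.1418
circle 0.5381 -0.1644 0.0459
slot n 320 mean [ 0.5371 -0.1652] z 0.1271 dir deg -20.71 sd [0.007  0.0217]
lid plane grad [-0.076   0.0257  0.1662] n 5925
rect ((583.0852661132812, -179.55526733398438), (206.0538787841797, 227.673828125), 70.56610107421875)
scene yellow n 470 mean [ 0.5371 -0.1677  0.1373] z med 0.1389
circle 0.5354 -0.1652 0.0514
slot n 10 mean [ 0.5278 -0.1947] z 0.007 dir deg -22.37 sd [0.0032 0.0103]
lid plane grad [-0.0739  0.0267  0.1636] n 2258
rect ((586.64501953125, -177.94607543945312), (209.11753845214844, 225.33340454101562), 70.55365753173828)
lube_bottle [([0.547, 0.484, 0.124], 0.62)]
oil_filter [([0.421, 0.47, 0.087], 0.83), ([0.536, -0.163, 0.144], 0.23)]
piston [([0.605, -0.505, 0.046], 0.7)]
wrench [([0.399, -0.483, 0.007], 0.97)]
valve_spring [([0.416, 0.178, 0.04], 0.41)]
socket [([0.395, -0.153, 0.058], 0.44)]
tappet []
1.0
```

Emit:
move_arm:
  moves:
    - [0, -35, 0, 0, 0, 0]
    - [30, -68, -20, 0, 5, 0]
    - [66, -68, -42, 0, 10, 0]
    - [100, -68, -64, 0, 15, 0]
    - [135, -68, -86, 0, 20, 0]
    - [170, -68, -109, 0, 25, 0]
    - [205, -68, -131, 0, 30, 0]
    - [240, -68, -154, 0, 35, 0]
    - [275, -68, -176, 0, 40, 0]
    - [310, -68, -199, 0, 45, 0]
    - [345, -68, -221, 0, 50, 0]
    - [380, -68, -244, 0, 55, 0]
    - [410, -68, -263, 0, 60, 0]
    - [440, -68, -282, 0, 65, 0]
    - [471, -68, -305, 0, 70, 0]
    - [480, -68, -340, 0, 74, 0]
    - [490, -68, -379, 0, 78, 0]
    - [500, -68, -418, 0, 82, 0]
    - [510, -68, -457, 0, 86, 0]
    - [520, -68, -496, 0, 90, 0]
  claw: 40

```text
time_s: 2.67
tool_pos: [0.542, -0.0007, 0.3018]
tool_rot: [-90.0, 0.0, -106.6]
force: [1.0, -0.3, 0.0]
grip_width: 0.04
```

Emit:
move_arm:
  moves:
    - [35, 0, 9, 0, 0, 0]
    - [70, 0, 18, 0, 1, 0]
    - [105, 0, 27, 0, 2, 0]
    - [135, 0, 35, 0, 3, 0]
    - [160, 0, 42, 0, 3, 0]
    - [160, 0, 42, 0, 3, 0]
    - [160, 0, 42, 0, 3, 0]

```text
time_s: 3.25
tool_pos: [0.5371, -0.1661, 0.3018]
tool_rot: [-90.0, 0.0, -109.6]
force: [-0.4, 1.7, -0.1]
grip_width: 0.0402
```

```bash
python3 meas.py wrist w1; python3 -c "
from h import *
o=env.get_obs();print(o['tool_pos'],o['tool_rot'],o['qpos'],o['time_s'],o['force'])"
```

```text
wrist yellow n 11006 mean [ 0.5495 -0.154   0.2868] z med 0.3824
circle 0.5429 -0.1666 0.0529
slot n 38083 mean [ 0.5482 -0.147 ] z 0.4002 dir deg -24.2 sd [0.0094 0.0184]
lid plane grad [-0.0761  0.0264  0.1673] n 29425
rect ((584.5896606445312, -181.57577514648438), (206.73077392578125, 226.9561767578125), 70.58348083496094)
[ 0.53751939 -0.1641032   0.30156301] [-9.00059675e+01  4.10371615e-02 -1.09419627e+02] [-22.59603184   6.74543614  40.67396135  91.11551401  -4.45797101
  83.78209127  -1.05413857] 3.3 [ 0.08156288  1.0381878  -0.29134293]
```

View pics/w1.png

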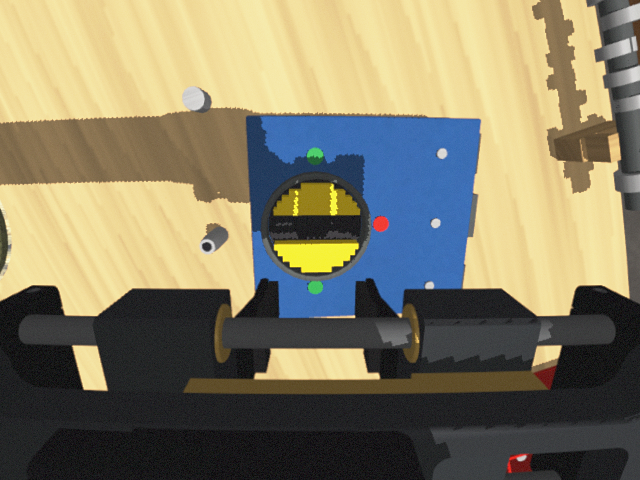

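The wrist view shows the slot at about (316,227), with the red dot behind it and the fingers clear. I'll redo the measurement with height limits to exclude the gripper.

```bash
sed -i 's/near=(np.hypot(X\[...,0\]-c0\[0\],X\[...,1\]-c0\[1\])<rad)&(d>0)/near=(np.hypot(X[...,0]-c0[0],X[...,1]-c0[1])<rad)\&(d>0)\&(X[...,2]<0.16)\&(X[...,2]>0.11)/; s/sl=(dr<0.038)/sl=(dr<0.038)\&(X[...,2]<0.134)\&(X[...,2]>0.11)/; s/&(hsv\[...,2\]<70)//' meas.py; python3 meas.py wrist w2;python3 meas.py top t2
```

```text
wrist yellow n 4424 mean [ 0.5382 -0.1641  0.1417] z med 0.1426
circle 0.5371 -0.1669 0.047
slot n 1796 mean [ 0.537  -0.1665] z 0.1281 dir deg -20.4 sd [0.007  0.0216]
lid plane grad [-0.0762  0.0263  0.1673] n 29029
rect ((584.5048828125, -181.4767303466797), (206.7827911376953, 227.1988983154297), 70.42169189453125)
top yellow n 341 mean [ 0.5439 -0.1373  0.1411] z med 0.142
circle 0.5428 -0.1472 0.0405
slot n 57 mean [ 0.5469 -0.1299] z 0.1252 dir deg 32.7 sd [0.0136 0.0213]
lid plane grad [-0.0762  0.0258  0.1664] n 2929
rect ((592.20751953125, -152.803955078125), (149.243896484375, 226.1205596923828), 70.44963836669922)
```

Emit:
move_arm:
  moves:
    - [2, 30, 0, 0, 0.5, 0]
    - [2, 60, 0, 0, 0.5, 0]
    - [2, 90, 0, 0, 0.5, 0]
    - [2, 115, 0, 0, 0.5, 0]
    - [2, 130, 0, 0, 0.5, 0]
    - [2, 138, 0, 0, 0.5, 0]
    - [2, 144, 0, 0, 0.5, 0]
    - [2, 150, 0, 0, 0.5, 0]
    - [2, 155, 0, 0, 0.5, 0]
    - [2, 155, 0, 0, 0.5, 0]

```text
time_s: 4.23
tool_pos: [0.537, -0.1657, 0.1463]
tool_rot: [-90.0, 0.0, -109.8]
force: [-0.0, -0.0, 0.2]
grip_width: 0.0399
```

```bash
python3 -c "
from h import *
p,d=read_camera('wrist');save('w3',p);p,d=read_camera('scene');save('s3',cv2.resize(p[130:280,180:380],(800,600)))
o=env.get_obs();print(o['tool_pos'],o['tool_rot'],o['time_s'],o['force'],o['wrist_torque'])"
```

```text
[ 0.53729802 -0.16608695  0.14711339] [-8.99479874e+01  1.94153622e-02 -1.09867799e+02] 4.3333 [ 1.48159931  0.40269649 -0.07287363] [-0.09236374  0.08777436  0.04363929]
```

View pics/w3.png

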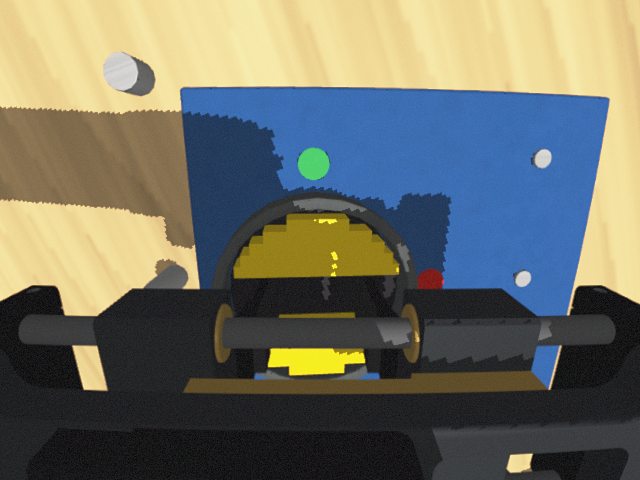

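View pics/s3.png

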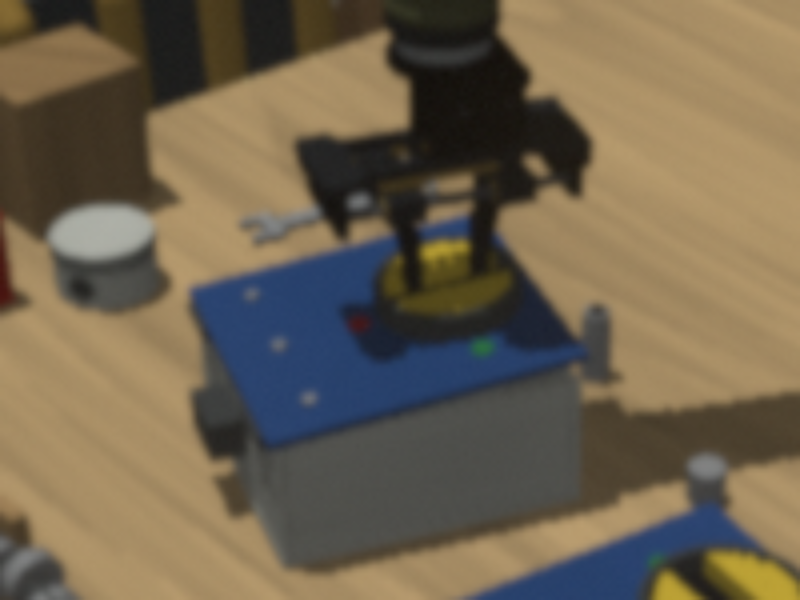

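Both fingers sit in the slot with no contact force. Now I press the lid down.

Emit:
move_arm:
  moves:
    - [0, 3, 0, 0, 0, 0]
    - [0, 6, 0, 0, 0, 0]
    - [0, 9, 0, 0, 0, 0]
    - [0, 12, 0, 0, 0, 0]
    - [0, 15, 0, 0, 0, 0]
    - [0, 17, 0, 0, 0, 0]
    - [0, 19, 0, 0, 0, 0]
    - [0, 21, 0, 0, 0, 0]
    - [0, 21, 0, 0, 0, 0]

```text
time_s: 5.08
tool_pos: [0.5367, -0.166, 0.1263]
tool_rot: [-90.1, 0.0, -109.9]
force: [-4.5, 1.4, 7.6]
grip_width: 0.0402
```

Emit:
move_arm:
  moves:
    - [0, 1, 0, 0, 0, 0]
    - [0, 2, 0, 0, 0, 0]
    - [0, 2, 0, 0, 0, 0]

```text
time_s: 5.33
tool_pos: [0.5367, -0.166, 0.1259]
tool_rot: [-90.1, 0.1, -109.9]
force: [-9.1, 3.4, 19.1]
grip_width: 0.04
```

Emit:
move_arm:
  moves:
    - [0, 0, -1, 0, 5, 0]
    - [0, 0, -1, 0, 10, 0]
    - [0, 0, -1, 0, 15, 0]
    - [0, 0, -1, 0, 20, 0]
    - [0, 0, -1, 0, 25, 0]
    - [0, 0, -1, 0, 30, 0]

```text
time_s: 5.83
tool_pos: [0.5357, -0.1664, 0.1259]
tool_rot: [-90.0, 0.0, -140.1]
force: [-8.1, 1.4, 18.9]
grip_width: 0.0397
```

```bash
python3 -c "
from h import *
p,d=read_camera('wrist');save('w4',p)
o=env.get_obs();print(o['tool_pos'],o['tool_rot'],o['time_s'],o['force'],o['wrist_torque'],o['qpos'])"
```

```text
[ 0.53572529 -0.16642793  0.12591847] [-9.00416013e+01  2.10062217e-02 -1.40391581e+02] 5.8833 [-8.02118186  2.31518414 18.16699672] [ 0.22841864  2.03464588 -0.08295506] [-24.02289889  15.03077974  44.42215834 104.94427901 -11.62758614
  64.68676676 -25.9562488 ]
```

View pics/w4.png

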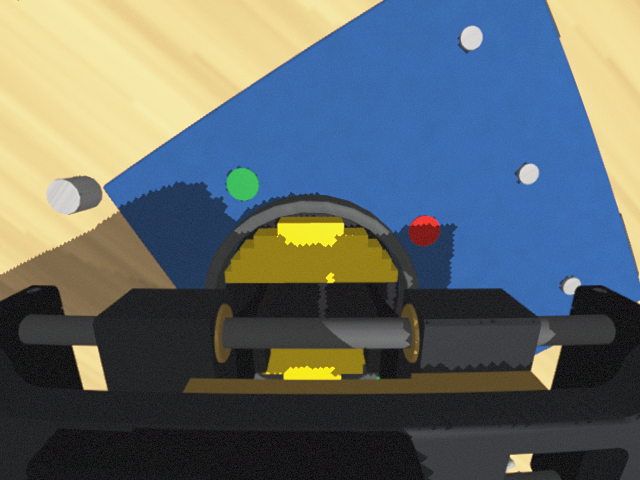

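The fastener turns with the fingers and the lid stays down. I continue toward the stop.

Emit:
move_arm:
  moves:
    - [0, 0, 0, 0, 5, 0]
    - [0, 0, 0, 0, 10, 0]
    - [0, 0, 0, 0, 15, 0]
    - [0, 0, 0, 0, 20, 0]
    - [0, 0, 0, 0, 25, 0]
    - [0, 0, 0, 0, 30, 0]
    - [0, 0, 0, 0, 35, 0]
    - [0, 0, 0, 0, 40, 0]
    - [0, 0, 0, 0, 45, 0]
    - [0, 0, 0, 0, 50, 0]
    - [0, 0, 0, 0, 54, 0]
    - [0, 0, 0, 0, 57, 0]
    - [0, 0, 0, 0, 60, 0]

```text
time_s: 6.97
tool_pos: [0.535, -0.1671, 0.1258]
tool_rot: [-90.0, -0.1, 159.9]
force: [-11.9, 1.2, 21.2]
grip_width: 0.0402
```

```bash
python3 -c "
from h import *
o=env.get_obs();print(o['tool_pos'],o['tool_rot'],o['time_s'],o['force'],o['wrist_torque'],o['qpos'])"
```

```text
[ 0.53496778 -0.16710806  0.12581407] [-8.99837241e+01 -1.04997631e-01  1.59935160e+02] 6.9667 [-11.86991874   1.19618656  21.1603682 ] [0.19581865 2.62861952 0.12859882] [-32.22583397  17.67677389  54.91291932 105.16724672 -15.83710391
  65.40926079 -81.93235502]
```

Now I over-turn to take up the slot play and reach the stop.

Emit:
move_arm:
  moves:
    - [0, 0, 0, 0, 2, 0]
    - [0, 0, 0, 0, 4, 0]
    - [0, 0, 0, 0, 6, 0]
    - [0, 0, 0, 0, 8, 0]
    - [0, 0, 0, 0, 8, 0]

```text
time_s: 7.38
tool_pos: [0.5342, -0.1663, 0.1257]
tool_rot: [-89.9, -0.2, 152.3]
force: [-14.7, 2.6, 24.6]
grip_width: 0.04
```

```bash
python3 -c "
from h import *
p,d=read_camera('wrist');save('w5',p)
o=env.get_obs();print(o['tool_pos'],o['tool_rot'],o['time_s'],o['force'],o['wrist_torque'],o['qpos'])"
```

```text
[ 0.53422051 -0.16626175  0.12575527] [-89.91927859  -0.24807557 152.36840336] 7.4333 [-13.31118363   2.4955747   23.1718867 ] [0.58526259 3.10629557 1.48700806] [-33.42749323  18.18324146  56.42439113 105.19916215 -16.51613536
  65.68786085 -88.97117244]
```

View pics/w5.png

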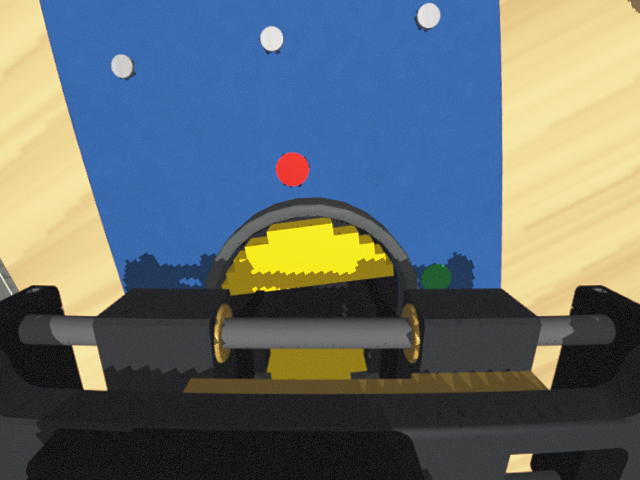

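The moment about the axis jumped to 1.5 Nm, so the stop is reached, and the slot points to the green dot. I ease back by part of the play and lift off.

Emit:
move_arm:
  moves:
    - [0, 0, 0, 0, -3, 0]
    - [0, 0, 0, 0, -6, 0]
    - [0, -3, 0, 0, -6, 0]
    - [0, -6, 0, 0, -6, 0]
    - [0, -12, 0, 0, -6, 0]
    - [0, -20, 0, 0, -6, 0]
    - [0, -50, 0, 0, -6, 0]
    - [0, -90, 0, 0, -6, 0]
    - [0, -130, 0, 0, -6, 0]
    - [0, -170, 0, 0, -6, 0]
    - [0, -170, 0, 0, -6, 0]

```text
time_s: 8.35
tool_pos: [0.5404, -0.1676, 0.3023]
tool_rot: [-90.2, 0.9, 158.1]
force: [1.2, -1.0, -0.3]
grip_width: 0.0403
```

```bash
python3 -c "
from h import *
o=env.get_obs();print(o['tool_pos'],o['tool_rot'],o['time_s'],o['force'],o['wrist_torque'])"; python3 meas.py wrist w6
```

```text
[ 0.54043658 -0.16763536  0.30232683] [-90.23177032   0.85386524 158.10855924] 8.35 [ 1.20110767 -1.00464997 -0.2850787 ] [-0.10310899  0.07753047 -0.02916701]
wrist yellow n 4062 mean [ 0.537  -0.1651  0.1303] z med 0.1316
circle 0.5343 -0.1641 0.0465
slot n 1636 mean [ 0.5341 -0.1642] z 0.1168 dir deg 74.25 sd [0.0069 0.0215]
lid plane grad [-0.0093  0.0033  0.1163] n 35185
rect ((583.6243286132812, -181.4742889404297), (205.9473876953125, 226.9407196044922), 70.46460723876953)
```

View pics/w6.png

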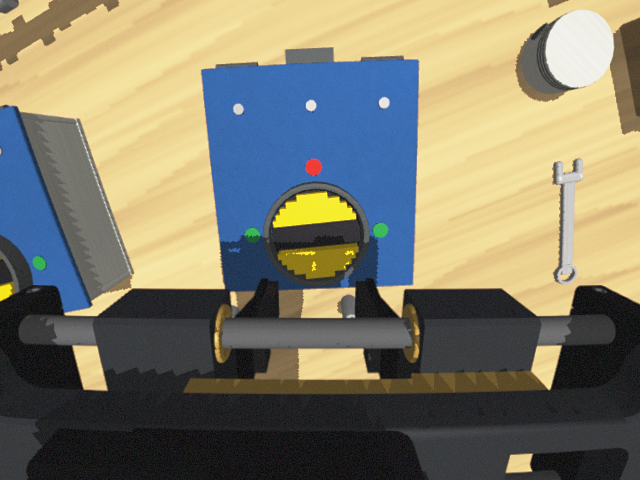

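The lid is down: its gradient is 0.010 rad and the slot floor is at 0.117. The slot measures about 74° where fully locked would be about 70.5°, so it seems to have slipped back roughly 4° on release. That is inside the limit, but I'll check it and compare it with the locked housing.

```bash
python3 -c "
from h import *
o=env.get_obs();print(o['tool_pos'],o['tool_rot'],o['time_s'],o['force'],o['qpos'])"; python3 meas.py wrist w7
python3 - <<'E'
from h import *
# slot edges: convex-hull chord of each yellow half, in world
ci=camera_info('wrist'); p,d=read_camera('wrist')
v,u=np.mgrid[0:480,0:640]
X=unproj(ci,np.c_[u.ravel(),v.ravel()],d.ravel()).reshape(480,640,3)
hsv=cv2.cvtColor(p,cv2.COLOR_RGB2HSV)
y=((hsv[...,0]>18)&(hsv[...,0]<35)&(hsv[...,1]>110)&(hsv[...,2]>60)&(X[...,2]<.15)&(X[...,2]>.125)&(np.hypot(X[...,0]-.535,X[...,1]+.165)<.06)).astype(np.uint8)
n,l,s,c=cv2.connectedComponentsWithStats(y)
for i in range(1,n):
    if s[i,4]<400: continue
    P=X[l==i][:,:2]; m=P.mean(0); w,V=np.linalg.eigh(np.cov((P-m).T)); a=V[:,1]
    print(s[i],m.round(4),np.degrees(np.arctan2(a[1],a[0]))%180)
# dots
for nm,lo,hi in (('green',50,80),('red',0,6)):
    g=((hsv[...,0]>=lo)&(hsv[...,0]<=hi)&(hsv[...,1]>120)&(X[...,2]>.1)&(X[...,2]<.13)&(np.hypot(X[...,0]-.535,X[...,1]+.165)<.09)).astype(np.uint8)
    n,l,s,c=cv2.connectedComponentsWithStats(g)
    for i in range(1,n):
        if s[i,4]>40: print(nm,X[l==i].mean(0).round(4),c[i].round())
E
```

```text
[ 0.53915142 -0.16691292  0.29878453] [-90.17721766   0.60220534 158.12731516] 8.4 [-0.13373188  0.37848377 -0.2976297 ] [-37.779134     8.55693212  58.71890863  91.96171925  -7.52569693
  83.0199693  -90.37611972]
wrist yellow n 4163 mean [ 0.5371 -0.1651  0.1303] z med 0.1316
circle 0.5342 -0.1639 0.0466
slot n 1684 mean [ 0.5341 -0.164 ] z 0.1168 dir deg 74.24 sd [0.0069 0.0216]
lid plane grad [-0.0092  0.0032  0.1163] n 36097
rect ((583.460205078125, -181.51974487304688), (205.99481201171875, 226.73883056640625), 70.5378646850586)
[ 272  188   85   36 1973] [ 0.561  -0.1717] 74.20266079660018
[ 277  242   83   35 1844] [ 0.5117 -0.1578] 74.02855352850695
green [ 0.5132 -0.2274  0.112 ] [381. 227.]
green [ 0.558  -0.1014  0.112 ] [251. 232.]
red [ 0.5987 -0.1869  0.1113] [313. 162.]
```

Two methods agree: the slot is at 74.1° against a green-dot line of 70.4°. The fastener is therefore about 1.51 rad and the lid about 0.010 rad, both inside the limits. I'll move clear and check again for creep, and look at the other housing.

Emit:
move_arm:
  moves:
    - [0, -20, -10, 0, 0, 0]
    - [0, -40, -40, 0, 0, 0]
    - [0, -40, -75, 0, 0, 0]
    - [0, -40, -110, 0, 0, 0]
    - [0, -40, -145, 0, 0, 0]
    - [0, -40, -180, 0, 0, 0]
    - [0, -40, -215, 0, 0, 0]
    - [0, -40, -250, 0, 0, 0]
    - [0, -40, -285, 0, 0, 0]
    - [0, -40, -320, 0, 0, 0]
    - [0, -40, -320, 0, 0, 0]
    - [0, -40, -320, 0, 0, 0]

```text
time_s: 9.5
tool_pos: [0.6549, 0.1347, 0.3303]
tool_rot: [-89.8, -0.2, 158.4]
force: [1.2, -0.5, -0.3]
grip_width: 0.0397
```

```bash
python3 meas.py top t8
python3 - <<'E'
from h import *
read_camera('top')
for n in ('lube_bottle','oil_filter','piston','wrench','valve_spring','socket','tappet'):
    print(n,[(np.round(q['point'],3).tolist(),round(q['score'],2)) for q in models.spot_in(n,'top')][:2])
o=env.get_obs();print(o['time_s'],o['tool_pos'],o['force'])
p,d=read_camera('scene');save('s8',p)
p,d=read_camera('wrist');save('w8',p)
E
```

```text
top yellow n 754 mean [ 0.5348 -0.1629  0.1294] z med 0.1306
circle 0.5362 -0.1633 0.0466
slot n 315 mean [ 0.5366 -0.1634] z 0.1162 dir deg 74.06 sd [0.007  0.0216]
lid plane grad [-0.0096  0.0029  0.1157] n 5992
rect ((582.0563354492188, -179.34130859375), (206.19390869140625, 227.996826171875), 70.58849334716797)
lube_bottle [([0.546, 0.483, 0.122], 0.82)]
oil_filter [([0.423, 0.474, 0.09], 0.86)]
piston [([0.606, -0.504, 0.046], 0.82)]
wrench [([0.399, -0.483, 0.006], 0.95)]
valve_spring []
socket [([0.394, -0.155, 0.06], 0.49)]
tappet [([0.444, 0.007, 0.029], 0.6)]
9.95 [0.65509968 0.13041891 0.33398344] [0.05762259 0.05441703 0.65689452]
```

View pics/t8.png

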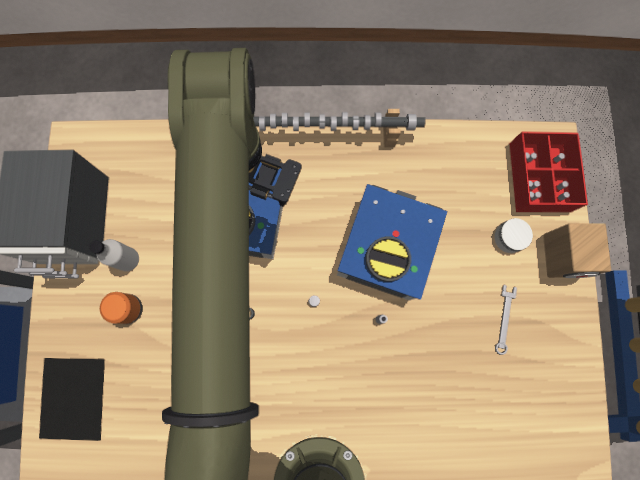

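View pics/w8.png

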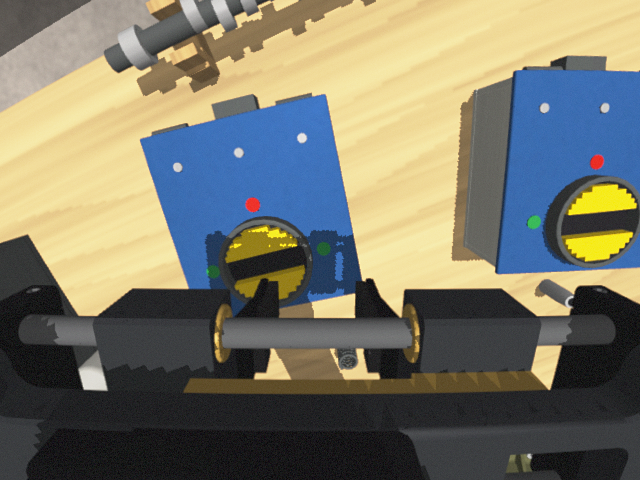

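The reading is unchanged 1.6 s later: slot at 74.1° and lid at 0.010 rad. The other housing's slot still points at its green dots, and the arm is clear of everything. I'm handing in.

```bash
python3 -c "
from h import *
print(job.sign_off()); print(env.get_obs()['time_s'])"
```

```text
the job is handed in; nothing more can be done
None
the job is handed in; nothing more can be done
```

The ajar lid is now shut and locked, and I handed the job in at about 10 s of the 42 s; sign-off gives no verdict.

I put both fingertips (40 mm apart) into the slot of the right-hand housing and pressed the lid to its firm stop with about 20 N. Keeping it down, I turned the fastener clockwise until the moment jumped to 1.5 Nm at the stop. Then I eased back, lifted out and moved clear.

**Last checks:**
- **Lid:** it stays down, at about 0.010 rad (limit 0.016), with the slot floor at 0.116–0.117 m.
- **Fastener:** it reads about 1.51 rad, against a limit of 1.42. It appears to have slipped back 3–4° from its stop as I released it, so it is within tolerance but not exactly at the stop. It did not creep between the last checks, about 1.6 s apart.
- **Other housing:** by eye in the wrist picture, its slot still points at the green dots. I did not measure it.
- **Loose parts:** five bystanders were found again within about 5 mm of where they started. The network missed the valve spring in the last top picture, though it still shows in the last wrist picture. The tappet has no start position to compare with, but it looks unmoved. The arm touched neither.

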